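Clear the press's catch tray into the lidded tote

ROBOT

A 6-joint arm with a two-finger parallel gripper is mounted at the origin on the work surface. World frame = base frame: x ahead of the robot, y to its left, z up, the work surface at z = 0. Lengths are in m, angles in rad, forces in N, time in s.
With the tool pointing down it reaches from about 0.375 to 0.825 m from the base axis. Payload 5.5 kg.
Tool frame: the origin (TCP) lies between the finger pads; the fingertips stand 8 mm ahead of it and the grasp point (between the pads) lies 11 mm behind it; z points along the fingers, y is the direction in which the jaws open and shut (so a half turn about z gives the same grasp; the last joint's range is limited). The gripper opens to 85 mm and grips with 20 to 120 N. Pads are 22 mm wide; open, the fingers measure 114 mm over their backs; the gripper's body (76 mm by 85 mm) begins 54 mm behind the grasp point. The pads swing forward as they close: fully open they stand 13 mm farther back than shut.
Start: joints at [1.218, 0.314, -0.047, 1.21, 0, 1.571], TCP at [0.207, 0.563, 0.239] pointing down, gripper open.
Joint ranges: [-2.67, 2.67], [-0.69, 1.73], [-1.03, 1.25], [-2.08, 2.16], [-1.42, 1.45], [-3.14, 3.14]. Speed limits (rad/s): [2.39, 2.39, 3.01, 3.14, 3.14, 3.14].

INTERFACE

Orientations are given as [roll, pitch, yaw] about the fixed x, y, z axes, in that order (R = Rz(yaw) Ry(pitch) Rx(roll)).
In Python, from station import env gives the robot as it stands. Calls block until the motion is done:
- env.goto(position, orientation): joint-space move of the TCP to a pose.
- env.move_linear(position, ori=None, velocity=0.15): straight line of the TCP; ori=None keeps the orientation; velocity is the mean speed in m/s.
- env.movej(angles): joint-space move.
- env.let_go() and env.clamp(newtons=None): open the fingers fully, or close them until they stop; newtons is the grip in N (None keeps the last).
- env.sleep(seconds).
- env.ik(position, orientation): joint angles nearest the present ones, or None.
- env.camera(name): name is "side" or "top"; returns the picture (480x640x3 uint8, blue, green, red); there is no depth.
- env.camera_model(name): a dict with "camera_matrix" (3x3 intrinsics, pixels), "D" ([k1, k2, p1, p2, k3] as OpenCV has them; the pictures are not rectified), "world_to_cam" (4x4, takes a point from world to camera coordinates). Camera axes: x right, y down, z forward; pixel columns grow to the right and rows downward; lengths in m; the calibration is good to about 2 mm. A picture is of the moment at which its call begins. camera_model takes no time and is no camera call.
A pose or a line that the arm cannot do raises env.MotionError and nothing moves.
- env.hand_in(): hands the job in, once; it reports no verdict.
Readings, each from a call of its own:
- env.current_time_s(): time.
- env.current_joint_pos(): joint angles.
- env.current_joint_velocities(): joint speeds.
- env.current_joint_torque(): joint torques, N m.
- env.current_eef_pos(): TCP position.
- env.current_orientation(): TCP orientation.
- env.current_wrist_force(): force on the tool from outside, world axes, zero at the start.
- env.current_ft_torque(): the same for the moment, N m.
- env.current_finger_gap(): finger opening in m.
Only numpy, scipy, OpenCV 4.12 (cv2) and the standard library are available. Lean on these libraries where they do the work, as an engineer would, in place of code of your own. Each camera call takes 0.05 s, during which the arm holds its last target.

TASK

Stop the coining press by throwing its isolator lever fully over, then collect the three finished clasp castings (the ones with a rib) from the sloping catch tray and lay them in the tote, flat on its floor with the rib up and none on top of another. Then shut the tote's lid fully. Leave the rib-less blank where it lies in the tray and do not disturb the other things on the bench.

Things in the scene. Friction and masses are not known exactly. Their poses are not given: they have to be found in the camera images.
- casting1: finished brass clasp casting, one of three alike: flat base 70 x 32 x 8 mm with an upright rib on top, 36 long x 12 wide x 26 high (its top 34 mm above the underside), running along the base's length. Origin at the centre of the underside; x along base and rib, z up out of the rib. It starts on the sloping catch tray, x pointing up the slope, z square to the slope. About 0.2 kg; it is lifted by pinching the rib across its 12 mm width
- casting2: finished brass clasp casting, one of three alike: flat base 70 x 32 x 8 mm with an upright rib on top, 36 long x 12 wide x 26 high (its top 34 mm above the underside), running along the base's length. Origin at the centre of the underside; x along base and rib, z up out of the rib. It starts on the sloping catch tray, x pointing up the slope, z square to the slope. About 0.2 kg; it is lifted by pinching the rib across its 12 mm width
- casting3: finished brass clasp casting, one of three alike: flat base 70 x 32 x 8 mm with an upright rib on top, 36 long x 12 wide x 26 high (its top 34 mm above the underside), running along the base's length. Origin at the centre of the underside; x along base and rib, z up out of the rib. It starts on the sloping catch tray, x pointing up the slope, z square to the slope. About 0.2 kg; it is lifted by pinching the rib across its 12 mm width
- blank: unfinished blank, brass: the same 70 x 32 x 8 mm base without any rib; it lies in the tray in one of the four places and stays there. Origin at the centre of the underside, x up the slope, z square to it
- tray_row (a point): point on the floor of the press's catch tray, mid row of the four parts. x level, into the press; y level, along the row; z up. The floor rises 30 degrees towards +x; the parts rest on a 14 mm lip at its foot, 36 mm down the slope, in places about 66 mm apart along y (99 and 33 mm either side of the middle). Side walls 22 mm high stand 146 mm either side
- hood_edge (a point): middle of the lower front edge of the press's green hood, which hangs over the tray and hides its upper part: same axes as the tray's point; from this edge the hood's front rises straight up 200 mm, 300 mm wide along y. A tool pointing straight down at the parts meets the hood; one square to the tray floor passes in front of it
- tote_in (a point): centre of the inner floor of the grey plastic tote, 4 mm above the bench, z up. Inside 182 mm in x and 272 mm in y, walls 4 mm thick, rim 56 mm above this floor. The lid's hinge runs along y on its +x rim. The tote is fixed to the bench
- lid (a joint): angle of the tote's lid in rad: 0 shut flat on the rim, about 1.57 upright, it starts open at 1.78 to 1.93, leaning outwards. A stiff hinge (a few newtons at the edge) keeps it where it is left
- lid_hinge (a point): middle of the lid's hinge axis, which runs along the lid's y; it moves and turns with the lid
- lid_edge (a point): point on the outer face (top when shut) of the tote's lid, 170 mm from the hinge and 70 mm from its middle towards -y (the lid is 190 x 280 mm). x points from the free edge to the hinge, z out of the outer face. The lid is 6 mm thick; a knob stands on the outer face on the middle line, 160 mm from the hinge
- isolator (a joint): angle of the press's isolator lever in rad: starts at 0 to 0.2 leaning to its block's -x side (press running), 1.0 fully over to +x (stopped). It stays where it is left
- isolator_tip (a point): tip of the black isolator lever, which is 80 mm long with a 26 mm ball at this tip, on a small grey block on the bench
- isolator_base: grey block carrying the isolator lever; origin at the centre of its underside. The lever swings in the block's x-z plane, from -x over the top to +x, with its pivot 22 mm above the underside (at joint 0 it leans 0.5 rad from upright to -x). Block 70 x 50 x 25 mm
- spool: wooden spool, 34 mm wide, 44 mm high, standing between tray and tote; origin under its centre; bystander
- awl: awl lying on the bench; bystander
- mallet: hammer lying on the bench; bystander
- glue_jar: jar 64 mm wide, 75 mm high; origin under its centre; bystander
- oil_bottle: amber bottle 52 mm wide, 150 mm high; origin under its centre; bystander
- brush: brush lying on the bench; bystander
- tin: round tin 66 mm wide, 45 mm high; origin under its centre; bystander
There are look-alikes about, which are no part of the job. What is shaped like the casting3 but green is not meant.

How it is judged:
On the way, in this order (a step that is already met when the one before it is completed fails the run):
1. the isolator lever is thrown fully over while all castings are still in the tray (value of joint isolator above 0.85 rad and distance of each of casting1, casting2, casting3 from where it was at the start of the episode below 0.03 m), for 0.1 s.
2. one casting lies flat in the tote (((x of casting1 in the frame of tote_in between -0.09 and 0.09 m and y of casting1 in the frame of tote_in between -0.135 and 0.135 m and z of casting1 in the frame of tote_in between -0.004 and 0.007 m and angle between casting1's own z axis and vertical below 0.15 rad and linear speed of casting1 below 0.03 m/s) or (x of casting2 in the frame of tote_in between -0.09 and 0.09 m and y of casting2 in the frame of tote_in between -0.135 and 0.135 m and z of casting2 in the frame of tote_in between -0.004 and 0.007 m and angle between casting2's own z axis and vertical below 0.15 rad and linear speed of casting2 below 0.03 m/s) or (x of casting3 in the frame of tote_in between -0.09 and 0.09 m and y of casting3 in the frame of tote_in between -0.135 and 0.135 m and z of casting3 in the frame of tote_in between -0.004 and 0.007 m and angle between casting3's own z axis and vertical below 0.15 rad and linear speed of casting3 below 0.03 m/s))), for 0.1 s.
3. two castings lie flat in the tote ((((x of casting1 in the frame of tote_in between -0.09 and 0.09 m and y of casting1 in the frame of tote_in between -0.135 and 0.135 m and z of casting1 in the frame of tote_in between -0.004 and 0.007 m and angle between casting1's own z axis and vertical below 0.15 rad and linear speed of casting1 below 0.03 m/s) and (x of casting2 in the frame of tote_in between -0.09 and 0.09 m and y of casting2 in the frame of tote_in between -0.135 and 0.135 m and z of casting2 in the frame of tote_in between -0.004 and 0.007 m and angle between casting2's own z axis and vertical below 0.15 rad and linear speed of casting2 below 0.03 m/s)) or ((x of casting1 in the frame of tote_in between -0.09 and 0.09 m and y of casting1 in the frame of tote_in between -0.135 and 0.135 m and z of casting1 in the frame of tote_in between -0.004 and 0.007 m and angle between casting1's own z axis and vertical below 0.15 rad and linear speed of casting1 below 0.03 m/s) and (x of casting3 in the frame of tote_in between -0.09 and 0.09 m and y of casting3 in the frame of tote_in between -0.135 and 0.135 m and z of casting3 in the frame of tote_in between -0.004 and 0.007 m and angle between casting3's own z axis and vertical below 0.15 rad and linear speed of casting3 below 0.03 m/s)) or ((x of casting2 in the frame of tote_in between -0.09 and 0.09 m and y of casting2 in the frame of tote_in between -0.135 and 0.135 m and z of casting2 in the frame of tote_in between -0.004 and 0.007 m and angle between casting2's own z axis and vertical below 0.15 rad and linear speed of casting2 below 0.03 m/s) and (x of casting3 in the frame of tote_in between -0.09 and 0.09 m and y of casting3 in the frame of tote_in between -0.135 and 0.135 m and z of casting3 in the frame of tote_in between -0.004 and 0.007 m and angle between casting3's own z axis and vertical below 0.15 rad and linear speed of casting3 below 0.03 m/s)))), for 0.1 s.
4. all three castings lie flat in the tote (x of casting1 in the frame of tote_in between -0.09 and 0.09 m and y of casting1 in the frame of tote_in between -0.135 and 0.135 m and z of casting1 in the frame of tote_in between -0.004 and 0.007 m and angle between each of casting1, casting2, casting3's own z axis and vertical below 0.15 rad and linear speed of each of casting1, casting2, casting3 below 0.03 m/s and x of casting2 in the frame of tote_in between -0.09 and 0.09 m and y of casting2 in the frame of tote_in between -0.135 and 0.135 m and z of casting2 in the frame of tote_in between -0.004 and 0.007 m and x of casting3 in the frame of tote_in between -0.09 and 0.09 m and y of casting3 in the frame of tote_in between -0.135 and 0.135 m and z of casting3 in the frame of tote_in between -0.004 and 0.007 m), for 0.1 s.
5. the tote's lid is shut (value of joint lid below 0.06 rad), for 0.2 s.
At the end, for the whole second after the job is handed in: The three castings lie still in the tote, flat on its floor (underside within 7 mm of it, tilted less than 0.15 rad), the lid is shut (joint below 0.06 rad), the isolator lever stands over (above 0.85 rad) and the blank is within 30 mm of where it started (all of step 4 and value of joint lid below 0.06 rad and value of joint isolator above 0.85 rad and distance of blank from where it was at the start of the episode below 0.03 m); the robot touches nothing.
It fails at once if the blank is moved more than 40 mm (distance of blank from where it was at the start of the episode above 0.04 m).
It fails at once if another thing on the bench is moved more than 40 mm (distance of any of spool, awl, mallet, glue_jar, oil_bottle, brush, tin from where it was at the start of the episode above 0.04 m).
It also fails if it takes over 72 s, if anything falls off the work surface, if the arm or the gripper's body presses on something with over 40 N, if the wrist force passes 120 N, or if a joint passes its speed limit or range.

## Working session

There is one attempt and no reset: what is moved stays moved. The work goes in short steps, each a Python script; the robot and the scene stay as the last script left them, time stands still between calls to the robot, and variables do not carry over. Pictures are saved under pics/ and viewed, and the job is handed in when it is done.

```bash
ls; mkdir -p pics; python3 - <<'E'
from station import env
import cv2
for n in("side","top"):
    cv2.imwrite(f"pics/{n}0.png",env.camera(n)); m=env.camera_model(n); print(n,m)
print(env.current_time_s())
E
```

```text
pics
side {'camera_matrix': array([[439.17728866,   0.        , 320.59794702],
       [  0.        , 439.17728866, 245.25639302],
       [  0.        ,   0.        ,   1.        ]]), 'D': array([0.02940353, 0.        , 0.        , 0.        , 0.        ]), 'world_to_cam': array([[ 0.44624445, -0.89475644, -0.01663739, -0.25883175],
       [-0.6945458 , -0.3345495 , -0.63693231,  0.41416446],
       [ 0.56433326,  0.29578294, -0.77074018,  0.93178446],
       [ 0.        ,  0.        ,  0.        ,  1.        ]])}
top {'camera_matrix': array([[589.26336009,   0.        , 321.66507318],
       [  0.        , 589.26336009, 236.2223397 ],
       [  0.        ,   0.        ,   1.        ]]), 'D': array([0.05948557, 0.        , 0.        , 0.        , 0.        ]), 'world_to_cam': array([[-0.02767702, -0.99952183, -0.01378712,  0.00903946],
       [-0.98320249,  0.02970916, -0.18008394,  0.53348828],
       [ 0.18040744,  0.00857134, -0.98355462,  1.38459043],
       [ 0.        ,  0.        ,  0.        ,  1.        ]])}
0.1
```

View pics/side0.png

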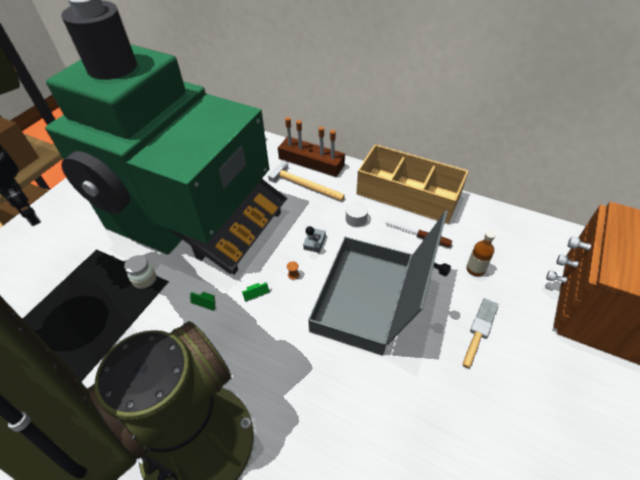

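View pics/top0.png

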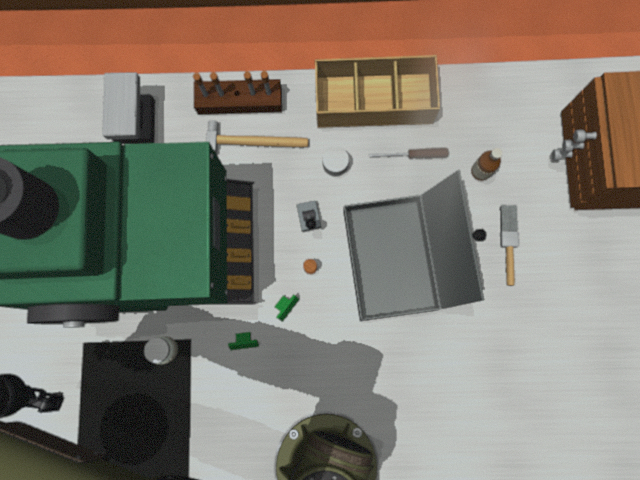

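```bash
python3 - <<'E'
import cv2
t=cv2.imread("pics/top0.png"); s=cv2.imread("pics/side0.png")
cv2.imwrite("pics/t_tray.png",cv2.resize(t[165:345,190:340],None,fx=4,fy=4,interpolation=cv2.INTER_CUBIC)[:,:][:600])
cv2.imwrite("pics/t_tote.png",cv2.resize(t[160:330,330:530],None,fx=4,fy=4,interpolation=cv2.INTER_CUBIC)[:600])
cv2.imwrite("pics/s_tray.png",cv2.resize(s[180:310,180:340],None,fx=5,fy=5,interpolation=cv2.INTER_CUBIC)[:600,:800])
cv2.imwrite("pics/s_tote.png",cv2.resize(s[200:360,300:500],None,fx=4,fy=4,interpolation=cv2.INTER_CUBIC)[:600])
E
```

```text
(no output)
```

View pics/t_tray.png

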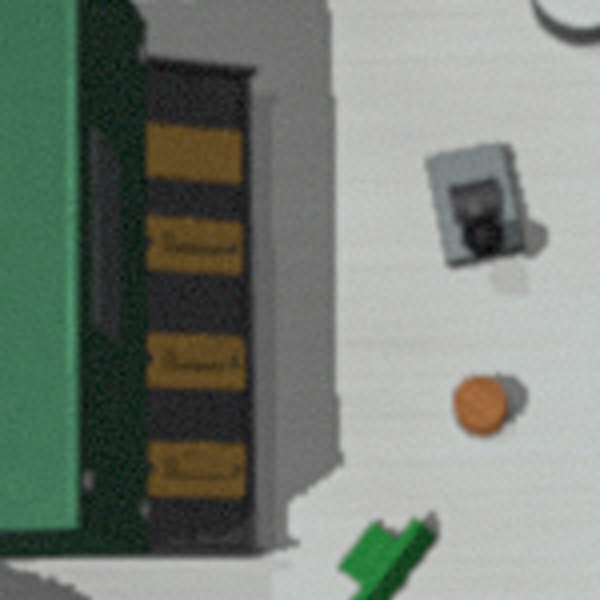

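View pics/s_tray.png

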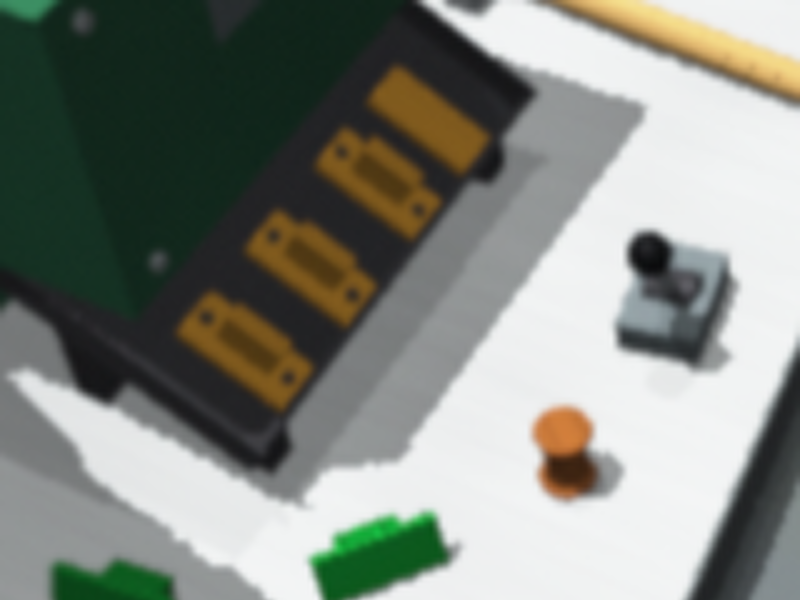

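View pics/t_tote.png

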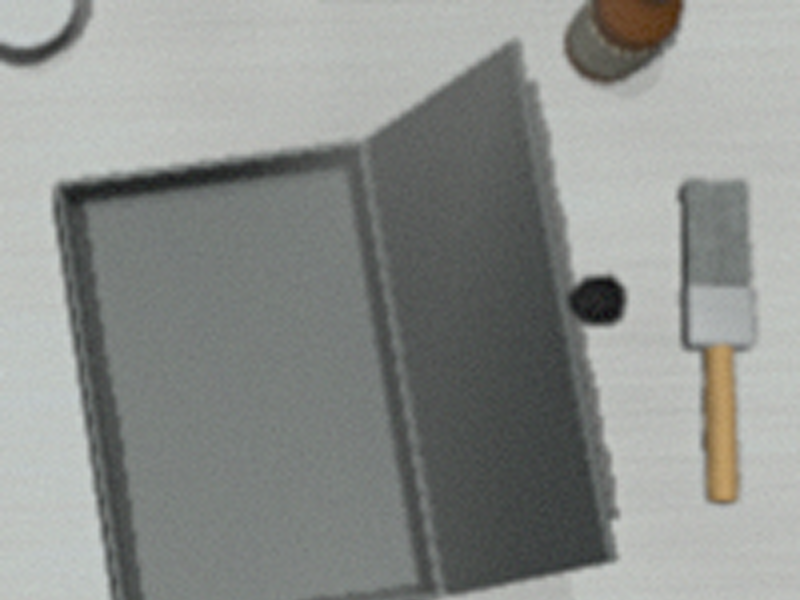

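View pics/s_tote.png

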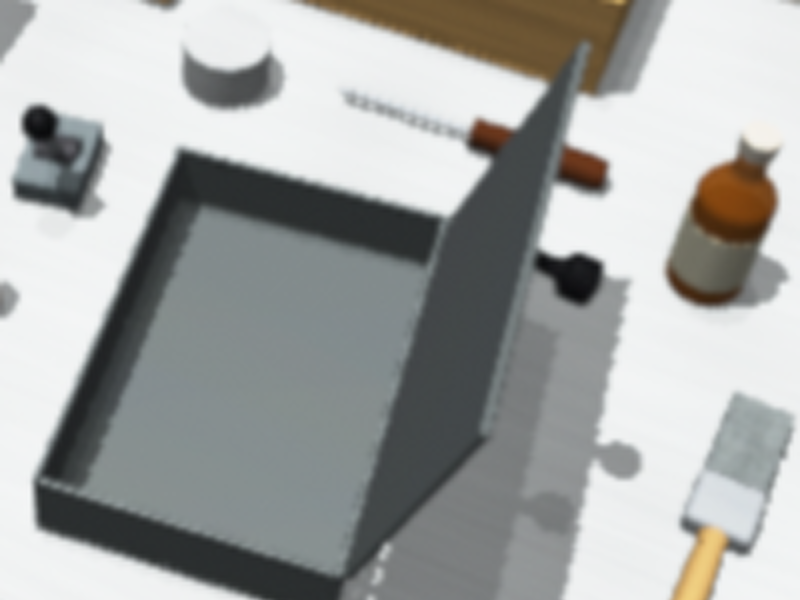

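```bash
cat > h.py <<'E'
import numpy as np, cv2
from station import env
from scipy.optimize import least_squares
from scipy.spatial.transform import Rotation as R
CM={n:env.camera_model(n) for n in("side","top")}
def proj(n,P):
    m=CM[n];P=np.atleast_2d(P).astype(float);W=m["world_to_cam"]
    return cv2.projectPoints(P,cv2.Rodrigues(W[:3,:3])[0],W[:3,3],m["camera_matrix"],m["D"])[0][:,0]
def ray(n,uv):
    m=CM[n];W=m["world_to_cam"]
    p=cv2.undistortPoints(np.array([[uv]],float),m["camera_matrix"],m["D"])[0,0]
    d=W[:3,:3].T@np.array([p[0],p[1],1]);c=-W[:3,:3].T@W[:3,3];return c,d/np.linalg.norm(d)
def atz(n,uv,z):
    c,d=ray(n,uv);return c+d*(z-c[2])/d[2]
def tri(us,ut):
    f=lambda x:np.r_[proj("side",x)[0]-us,proj("top",x)[0]-ut]
    r=least_squares(f,atz("top",ut,.05));return r.x,r.fun
ST=lambda p:np.array(p)/5+[180,180]   # side tray crop
TT=lambda p:np.array(p)/4+[190,165]
SO=lambda p:np.array(p)/4+[300,200]
TO=lambda p:np.array(p)/4+[330,160]
E
python3 - <<'E'
from h import *
np.set_printoptions(precision=4,suppress=True)
for n in CM: print(n,ray(n,(320,240))[0])
# lever ball
print("ball",*tri(ST((648,252)),TT((485,233))))
print("spool top",*tri(ST((563,430)),TT((480,405))))
# block top corners z=.025 ( top crop)
for p in [(428,158),(512,145),(525,250),(450,265)]: print("blk",atz("top",TT(p),.025))
for p in [(650,235),(728,258),(700,335),(620,312)]: print("blk side",atz("side",ST(p),.025))
# tote rim outer corners z=.06
print("rimA top",atz("top",TO((55,187)),.06),"side",atz("side",SO((182,152)),.06))
print("rimB top",atz("top",TO((365,142)),.06),"side",atz("side",SO((445,215)),.06))
t=cv2.imread("pics/top0.png");s=cv2.imread("pics/side0.png")
print("rimC side",atz("side",SO((38,482)),.06)); print("rimD side",atz("side",SO((345,578)),.06))
print("rimC top",atz("top",(361,319),.06))
print("rimD top",atz("top",(440,309),.06))
print("lid c1",*tri(SO((585,45)),TO((518,40))))
print("lid c2",*tri(SO((487,437)),TO((615,560))))
print("knob",*tri(SO((578,277)),TO((600,300))))
print("bottle",atz("side",SO((708,290)),0)); print("brush",atz("top",TO((690,180)),0.01),atz("top",TO((690,345)),0.01))
# tray castings corners
for nm,a,b in [("a upL",(208,292),(147,442)),("a dnR",(278,412),(245,497)),("b upL",(278,210),(150,333)),("c upL",(347,127),(150,215)),("bl up",(398,65),(147,125)),("bl dn",(462,175),(241,184)),("bl dn2",(490,135),(243,127)),("lipend R",(535,93),(252,70)),("lipend L",(270,470),(250,550))]: print(nm,*tri(ST(a),TT(b)))
E
```

```text
side [-0.1227 -0.3686  0.9777]
top [ 0.275  -0.0187  1.458 ]
ball [0.5557 0.0176 0.0978] [ 0.4477 -0.0925 -0.3163  0.2491]
spool top [0.4612 0.0233 0.0488] [-0.2536  0.0532  0.1811 -0.152 ]
blk [0.6202 0.0532 0.025 ]
blk [0.6269 0.0005 0.025 ]
blk [ 0.5598 -0.0058  0.025 ]
blk [0.5518 0.0409 0.025 ]
blk side [0.6232 0.0556 0.025 ]
blk side [0.6269 0.0068 0.025 ]
blk side [ 0.5684 -0.0044  0.025 ]
blk side [0.5638 0.044  0.025 ]
rimA top [ 0.6027 -0.0622  0.06  ] side [ 0.602  -0.0665  0.06  ]
rimB top [ 0.6248 -0.2514  0.06  ] side [ 0.6275 -0.2463  0.06  ]
rimC side [ 0.3304 -0.0962  0.06  ]
rimD side [ 0.352  -0.2817  0.06  ]
rimC top [ 0.3313 -0.0933  0.06  ]
rimD top [ 0.3496 -0.2791  0.06  ]
lid c1 [ 0.6309 -0.3031  0.2445] [ 0.7404 -0.1383 -0.6183  0.333 ]
lid c2 [ 0.3555 -0.3338  0.2451] [ 0.1316 -0.0257 -0.1213  0.0748]
knob [ 0.4958 -0.3451  0.2101] [ 0.4912 -0.0937 -0.435   0.2451]
bottle [ 0.6917 -0.4193  0.    ]
brush [ 0.6062 -0.4598  0.01  ] [ 0.502  -0.4512  0.01  ]
a upL [0.4379 0.2196 0.0874] [ 1.3033 -0.2861 -0.8381  0.8246]
a dnR [0.4093 0.167  0.0446] [ 0.5035 -0.1096 -0.3349  0.3227]
b upL [0.5022 0.2173 0.0901] [ 1.1796 -0.2563 -0.7552  0.7126]
c upL [0.5732 0.2174 0.0901] [ 1.1945 -0.2567 -0.7597  0.6871]
bl up [0.6288 0.2188 0.0897] [ 0.8495 -0.1811 -0.5369  0.4709]
bl dn [0.6024 0.1677 0.0445] [ 0.1304 -0.0276 -0.0851  0.0732]
bl dn2 [0.6372 0.1668 0.0468] [ 0.6609 -0.1392 -0.4295  0.3623]
lipend R [0.6729 0.1588 0.0526] [-0.2413  0.0505  0.1568 -0.129 ]
lipend L [0.3817 0.1634 0.0263] [-1.385   0.3021  0.9263 -0.9052]
```

```bash
cat >> h.py <<'E'
def trayR(yaw,slope=np.pi/6):
    return R.from_euler('z',yaw).as_matrix()@R.from_euler('y',-slope).as_matrix()
def partpts(p,k,loc):
    # p: x,y,z,yaw, 4 row offsets
    c=np.array(p[:3])+R.from_euler('z',p[3]).apply([0,p[4+k],0])
    return c+np.atleast_2d(loc)@trayR(p[3]).T
E
cat > fit.py <<'E'
from h import *
np.set_printoptions(precision=4,suppress=True)
L,Wd=.035,.016
# part k: 0 a(near robot, tray y+),1 b,2 c,3 blank ; tray y+ = world -x
obs=[]
S={0:[(208,292),(313,370),(278,412),(177,330)],1:[(278,210),(377,285),(347,328),(247,247)],2:[(347,127),(442,197),(412,240),(315,165)],3:[(398,65),(490,135),(462,175),(365,100)]}
loc=[(L,-Wd,.008),(-L,-Wd,.008),(-L,Wd,.0),(L,Wd,.0)]
for k,v in S.items():
    for q,l in zip(v,loc): obs.append(("side",k,l,ST(q)))
T={0:[(245,445),(245,498)],1:[(245,335),(245,390)],2:[(243,218),(243,275)],3:[(243,127),(241,184)]}
for k,v in T.items():
    obs.append(("top",k,(-L,-Wd,.008),TT(v[0])));obs.append(("top",k,(-L,Wd,.004),TT(v[1])))
f=lambda p:np.concatenate([proj(n,partpts(p,k,l))[0]-q for n,k,l,q in obs]+[[1e3*np.mean(p[4:8])*1]])
r=least_squares(f,[.52,.19,.06,np.pi/2,.1,.03,-.03,-.1],loss="soft_l1")
p=r.x;print(p,np.degrees(p[3])-90,r.cost);print(f(p)[:-1].reshape(-1,2))
np.save("tray.npy",p)
t=cv2.imread("pics/top0.png");s=cv2.imread("pics/side0.png")
def box(x0,x1,y0,y1,z):return [(x0,y0,z),(x1,y0,z),(x1,y1,z),(x0,y1,z)]
for n,im,x0,y0,w,h,sc in[("side",s,215,180,75,100,6),("top",t,215,185,60,120,5)]:
    big=cv2.resize(im[y0:y0+h,x0:x0+w],None,fx=sc,fy=sc,interpolation=cv2.INTER_CUBIC)
    for k in range(4):
        for z,B in[(0,(L,Wd)),(.008,(L,Wd)),(.034,(.018,.006))]:
            if k==3 and z>.01: continue
            q=(proj(n,partpts(p,k,box(-B[0],B[0],-B[1],B[1],z)))-[x0,y0]+.5)*sc-.5
            cv2.polylines(big,[q.round().astype(int)],True,(255,255,0) if z<.02 else (0,0,255),1)
    cv2.imwrite(f"pics/ov_{n}.png",big)
E
python3 fit.py; python3 -c "
import cv2,numpy as np
a=cv2.imread('pics/ov_side.png');b=cv2.imread('pics/ov_top.png');c=np.zeros((600,800,3),np.uint8);c[:a.shape[0],:a.shape[1]]=a;c[:b.shape[0],480:480+b.shape[1]]=b;cv2.imwrite('pics/ov.png',c)"
```

```text
[ 0.5247  0.1995  0.0587  1.5768  0.0998  0.0334 -0.0383 -0.0949] 0.3415146666120279 5.070678659235007
[[ 0.4367 -0.6769]
 [ 0.5276 -0.611 ]
 [ 0.2014  0.5218]
 [-0.9655  1.1779]
 [ 0.0509 -0.7084]
 [ 0.5813 -0.3933]
 [-0.3862  0.0792]
 [-0.9719  0.8893]
 [ 0.0016 -0.7224]
 [ 0.5731  0.2312]
 [-0.0434  0.2528]
 [-0.4503  0.2277]
 [ 0.0527 -0.7197]
 [ 0.6643 -0.04  ]
 [-0.0977  0.2544]
 [ 0.0693  0.5058]
 [ 0.3612 -0.0863]
 [-0.1355  0.1377]
 [ 0.0435  0.1436]
 [-0.4407 -0.303 ]
 [ 0.1874  0.5087]
 [-0.2838 -0.6065]
 [-0.1036  0.7807]
 [-0.0649 -0.4574]]
```

View pics/ov.png

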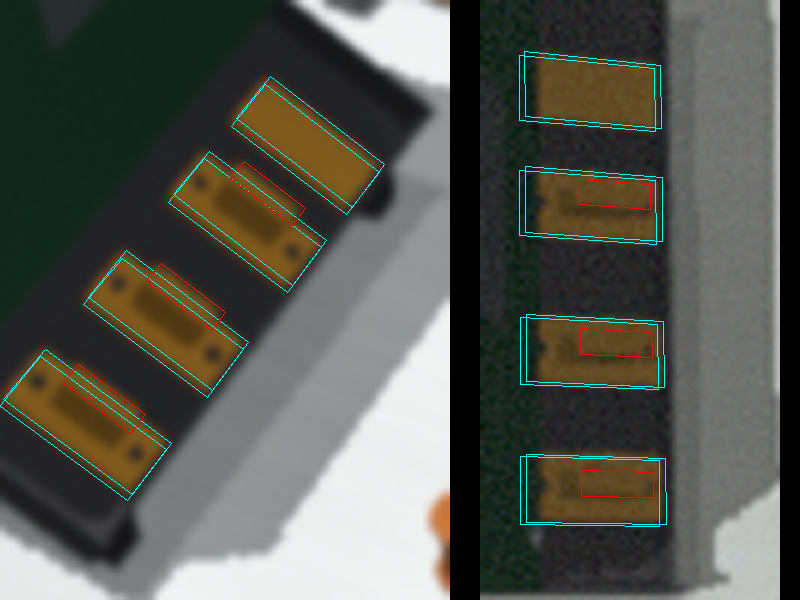

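```bash
cat >> h.py <<'E'
def rpy(zax,yax):
    z=np.array(zax,float);z/=np.linalg.norm(z);y=np.array(yax,float);y-=z*(y@z);y/=np.linalg.norm(y)
    return R.from_matrix(np.c_[np.cross(y,z),y,z]).as_euler('xyz')
E
python3 - <<'E'
from h import *
np.set_printoptions(precision=3,suppress=True)
# hood edge line: from top (147,300), side points
c1,d1=ray("top",TT((147,300)));
for q in[(270,168),(330,98),(180,272)]:
    c2,d2=ray("side",ST(q))
    A=np.array([[d1[1],-d2[1]],[d1[2],-d2[2]]]);s=np.linalg.solve(A,(c2-c1)[1:]);print("hood yz",(c1+d1*s[0])[1:], "x side",(c2+d2*s[1])[0])
p=np.load("tray.npy");print("origins",[partpts(p,k,[0,0,0])[0] for k in range(4)])
Rt=trayR(p[3]);n=Rt[:,2];ex=Rt[:,0];row=Rt[:,1]
print(n,ex)
for k in (0,1,2):
    for sg in(1,-1):
        for h in(.02,.12):
            P=partpts(p,k,[-.003,0,h])[0];print(k,sg,h,P,env.ik(P,rpy(-n,sg*row)))
u=np.array([np.cos(.14),np.sin(.14),0]);w=np.array([-u[1],u[0],0])
for sg in(1,-1):print("lev",env.ik([.53,.01,.097],rpy([0,0,-1],sg*w)),env.ik([.60,.02,.097],rpy([0,0,-1],sg*w)))
for P in([.135,.365,.35],[.14,.375,.40]):
    print(env.ik(P,rpy([0,0,-1],[1,0,0])), env.ik(P,env.current_orientation()),env.current_orientation())
E
```

```text
hood yz [0.209 0.137] x side 0.49058236340356365
hood yz [0.209 0.137] x side 0.5491852895650978
hood yz [0.209 0.138] x side 0.4087173991647517
origins [array([0.425, 0.199, 0.059]), array([0.491, 0.199, 0.059]), array([0.563, 0.2  , 0.059]), array([0.62 , 0.2  , 0.059])]
[ 0.003 -0.5    0.866] [-0.005  0.866  0.5  ]
0 1 0.02 [0.425 0.186 0.075] [ 0.058  0.191 -0.741  0.609  0.523 -1.51 ]
0 1 0.12 [0.425 0.136 0.161] [-0.059  0.092 -0.617  0.9    0.522 -1.646]
0 -1 0.02 [0.425 0.186 0.075] [ 0.058  0.191 -0.741  0.609  0.523  1.631]
0 -1 0.12 [0.425 0.136 0.161] [-0.059  0.092 -0.617  0.9    0.522  1.496]
1 1 0.02 [0.491 0.187 0.075] [ 0.051  0.298 -0.592  0.654  0.523 -1.519]
1 1 0.12 [0.492 0.137 0.161] [-0.05   0.209 -0.476  0.918  0.523 -1.636]
1 -1 0.02 [0.491 0.187 0.075] [ 0.051  0.298 -0.592  0.654  0.523  1.623]
1 -1 0.12 [0.492 0.137 0.161] [-0.05   0.209 -0.476  0.918  0.523  1.506]
2 1 0.02 [0.563 0.187 0.075] [ 0.045  0.411 -0.42   0.717  0.523 -1.525]
2 1 0.12 [0.563 0.137 0.161] [-0.043  0.332 -0.309  0.958  0.523 -1.627]
2 -1 0.02 [0.563 0.187 0.075] [ 0.045  0.411 -0.42   0.717  0.523  1.616]
2 -1 0.12 [0.563 0.137 0.161] [-0.043  0.332 -0.309  0.958  0.523  1.514]
lev [ 0.019  0.286 -0.427  0.857  0.    -0.121] [ 0.033  0.405 -0.254  0.911  0.    -0.107]
lev [ 0.019  0.286 -0.427  0.857  0.     3.02 ] [ 0.033  0.405 -0.254  0.911  0.     3.035]
[ 1.217 -0.111 -0.273  1.409  0.     2.787] [ 1.217 -0.11  -0.272  1.411 -0.     1.569] [-3.14   0.     2.789]
[ 1.213 -0.084 -0.137  1.518  0.     2.784] [ 1.214 -0.083 -0.135  1.52  -0.     1.566] [-3.14   0.     2.789]
```

```bash
python3 - <<'E'
from h import *
np.set_printoptions(precision=3,suppress=True)
T=env.current_time_s
u=np.array([np.cos(.14),np.sin(.14),0]);w=np.array([-u[1],u[0],0]);o=rpy([0,0,-1],w)
env.goto([.14,.375,.40],env.current_orientation());print(T())
j=np.array(env.current_joint_pos());j[0]=.02;j[5]=-.12;env.movej(j.tolist());print(T(),env.current_eef_pos())
env.clamp(20);print(T(),env.current_finger_gap())
piv=np.array([.591,.0235,.097])
env.goto((piv-.085*u+[0,0,.03]).tolist(),o.tolist());print(T(),env.current_eef_pos())
env.move_linear((piv-.075*u).tolist(),velocity=.15);print(T())
env.move_linear((piv-.015*u).tolist(),velocity=.12);print(T(),env.current_wrist_force())
env.move_linear((piv+.007*u).tolist(),velocity=.08);print(T(),env.current_wrist_force(),env.current_eef_pos())
for n in("side","top"):cv2.imwrite(f"pics/{n}1.png",env.camera(n))
s=cv2.imread("pics/side1.png")[140:290,240:400];t=cv2.imread("pics/top1.png")[160:310,260:380]
cv2.imwrite("pics/c1.png",np.hstack([cv2.resize(s,None,fx=2.8,fy=2.8),cv2.resize(t,None,fx=2.8,fy=2.8)]))
E
```

```text
1.1083
2.7583 [0.401 0.009 0.399]
3.525 -0.00034009155032764613
4.65 [0.508 0.012 0.128]
5.0083
5.6583 [-0.144  0.528 -0.14 ]
6.0833 [-0.616  0.407 -1.126] [0.598 0.024 0.097]
```

View pics/c1.png

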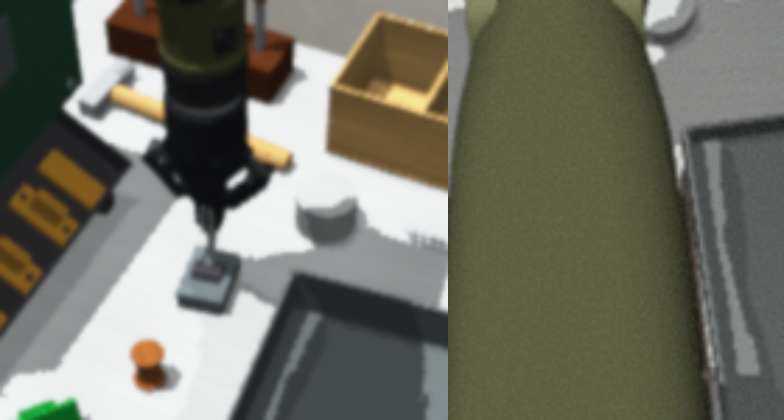

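```bash
python3 - <<'E'
from h import *
np.set_printoptions(precision=3,suppress=True)
T=env.current_time_s
u=np.array([np.cos(.14),np.sin(.14),0])
piv=np.array([.591,.0235,.097])
for a in(.010,.013,.016):
    env.move_linear((piv+a*u).tolist(),velocity=.05);f=env.current_wrist_force();print(a,T(),f)
    if np.linalg.norm(f)>8: break
env.move_linear((piv-.05*u+[0,0,.06]).tolist(),velocity=.25);print(T())
for n in("side","top"):cv2.imwrite(f"pics/{n}2.png",env.camera(n))
s=cv2.imread("pics/side2.png")[140:290,240:400];t=cv2.imread("pics/top2.png")[160:310,260:380]
cv2.imwrite("pics/c2.png",np.hstack([cv2.resize(s,None,fx=2.8,fy=2.8),cv2.resize(t,None,fx=2.8,fy=2.8)]))
E
```

```text
0.01 6.4333 [-0.156  0.685 -0.496]
0.013 6.6833 [-0.703 -0.08   0.247]
0.016 6.9333 [-0.309 -0.046 -0.383]
7.4417
```

View pics/c2.png

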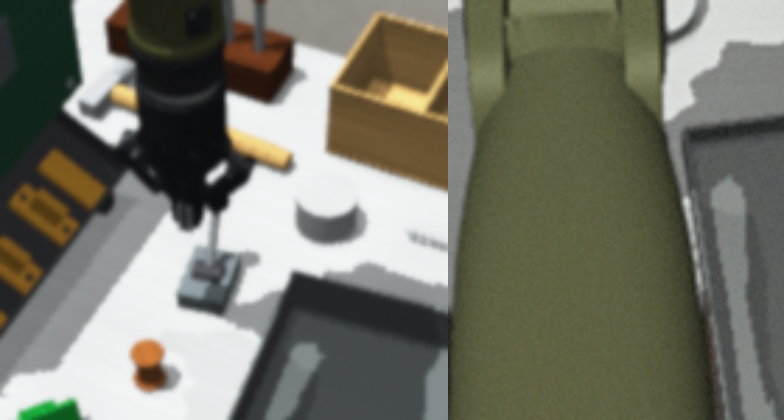

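```bash
python3 - <<'E'
from h import *
np.set_printoptions(precision=3,suppress=True)
T=env.current_time_s
p=np.load("tray.npy");Rt=trayR(p[3]);n=Rt[:,2];row=Rt[:,1]
P=partpts(p,2,[-.003,0,.13])[0]
env.goto(P.tolist(),rpy(-n,-row).tolist());print(T(),env.current_joint_pos())
env.let_go();print(T())
for n in("side","top"):cv2.imwrite(f"pics/{n}3.png",env.camera(n))
s=cv2.imread("pics/side3.png")[140:290,220:380];t=cv2.imread("pics/top3.png")[160:310,230:350]
cv2.imwrite("pics/c3.png",np.hstack([cv2.resize(s,None,fx=2.8,fy=2.8),cv2.resize(t,None,fx=2.8,fy=2.8)]))
E
```

```text
8.975 [-0.052  0.327 -0.296  0.982  0.522  1.503]
9.7583
```

View pics/c3.png

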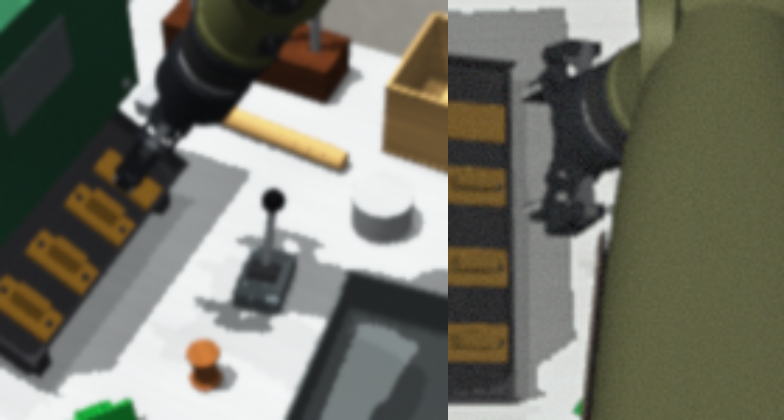

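```bash
python3 - <<'E'
from h import *
piv=np.array([.591,.0235,.022])
def ball(a,yw=.14,dz=0):return piv+.08*np.array([np.sin(a)*np.cos(yw),np.sin(a)*np.sin(yw),np.cos(a)])
for nm,q in(("start",ST((648,252))),("now",(317.4,211.3))):
    for a in np.arange(-.6,.7,.1):
        print(nm,round(a+.5,2),(proj("side",ball(a))[0]-q).round(1))
E
```

```text
start -0.1 [-0.9  4.8]
start 0.0 [-0.1  1.9]
start 0.1 [ 0.7 -0.9]
start 0.2 [ 1.6 -3.5]
start 0.3 [ 2.5 -6.1]
start 0.4 [ 3.5 -8.4]
start 0.5 [  4.4 -10.6]
start 0.6 [  5.4 -12.5]
start 0.7 [  6.3 -14.2]
start 0.8 [  7.3 -15.7]
start 0.9 [  8.2 -16.9]
start 1.0 [  9.  -17.8]
start 1.1 [  9.8 -18.5]
now -0.1 [-8.7 23.9]
now 0.0 [-7.9 21. ]
now 0.1 [-7.1 18.2]
now 0.2 [-6.2 15.6]
now 0.3 [-5.3 13. ]
now 0.4 [-4.3 10.7]
now 0.5 [-3.4  8.5]
now 0.6 [-2.4  6.6]
now 0.7 [-1.5  4.9]
now 0.8 [-0.5  3.4]
now 0.9 [0.4 2.2]
now 1.0 [1.2 1.3]
now 1.1 [2.  0.6]
```

```bash
python3 - <<'E'
from h import *
from h import SO
ims=[]
piv=np.array([.591,.0235,.022]);yw=.14
for f in("side0","side3"):
    im=cv2.imread(f"pics/{f}.png")[200:260,290:345]
    ims.append(cv2.resize(im,None,fx=7,fy=7,interpolation=cv2.INTER_CUBIC))
def ball(a):return piv+.08*np.array([np.sin(a)*np.cos(yw),np.sin(a)*np.sin(yw),np.cos(a)])
c,s=np.cos(yw),np.sin(yw)
for i,al in((0,(.07,)),(1,(.85,1.0))):
    for z in(0,.025):
        B=[piv*[1,1,0]+[x*c-y*s,x*s+y*c,z] for x,y in((-.035,-.025),(.035,-.025),(.035,.025),(-.035,.025))]
        q=((proj("side",B)-[290,200]+.5)*7-.5);cv2.polylines(ims[i],[q.round().astype(int)],True,(255,0,0),1)
    for a,col in zip(al,((0,0,255),(0,255,0))):
        q=((proj("side",[ball(a-.5),piv])-[290,200]+.5)*7-.5).round().astype(int);cv2.line(ims[i],q[0].tolist(),q[1].tolist(),col,1);cv2.circle(ims[i],q[0].tolist(),31,col,1)
cv2.imwrite("pics/lev.png",np.hstack(ims))
E
```

```text
(no output)
```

View pics/lev.png

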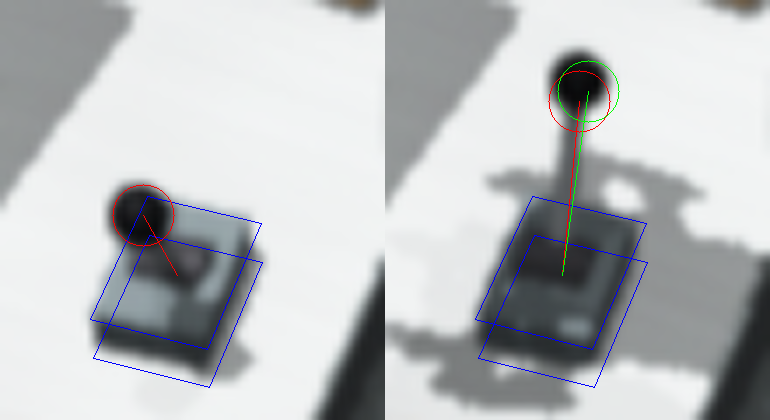

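```bash
python3 - <<'E'
from h import *
Z=lambda q:(np.array(q)+.5)/7-.5+[290,200]
T4=lambda p:(np.array(p)+.5)/4-.5+[190,165]
b0s=Z((141,214));b1s=Z((578-385,82));b0t=T4((485,234))
c4=[(-.035,.025),(.035,.025),(.035,-.025),(-.035,-.025)]
topc=[T4(q) for q in[(450,268),(426,157),(512,144),(526,250)]]  # order far-x: check
# world: top image up=+x, left=+y : (426,157)=+x+y,(512,144)=+x-y,(526,250)=-x-y,(450,268)=-x+y
sc={1:Z((148,188)),2:Z((246,215)),0:Z((97,317))}
def pos(v,a):return np.r_[v[0],v[1],.022]+.08*np.array([np.sin(a)*np.cos(v[2]),np.sin(a)*np.sin(v[2]),np.cos(a)])
def f(v):
    c,s=np.cos(v[2]),np.sin(v[2]);B=[[v[0]+x*c-y*s,v[1]+x*s+y*c,.025] for x,y in c4]
    bs=np.r_[v[5],v[6]]
    r=[(proj("side",pos(v,v[3]-.5))[0]-b0s-bs)*2,(proj("top",pos(v,v[3]-.5))[0]-b0t)*2,(proj("side",pos(v,v[4]-.5))[0]-b1s-bs)*2,
       *(proj("top",B)-np.array(topc))*.5,*[(proj("side",B[i])[0]-q-bs)*.5 for i,q in sc.items()],bs/1.]
    return np.concatenate(r)
r=least_squares(f,[.591,.0235,.14,.07,.95,0,0]);print(r.x.round(3));print(f(r.x).reshape(-1,2).round(2))
J=r.jac;print(np.sqrt(np.diag(np.linalg.inv(J.T@J))).round(3))
E
```

```text
[0.591 0.024 0.19  0.051 1.015 0.503 0.668]
[[ 0.11 -0.04]
 [-0.06  0.07]
 [ 0.38  0.35]
 [-0.11 -0.28]
 [-0.05  0.17]
 [-1.03 -0.34]
 [ 0.24 -0.19]
 [-0.78  0.21]
 [ 0.51 -0.08]
 [-0.67 -0.05]
 [ 0.5   0.67]]
[0.002 0.001 0.025 0.026 0.09  0.507 0.474]
```

```bash
cat >> h.py <<'E'
T=env.current_time_s
TC=np.array([.4775,-.172,.004]);TY=np.radians(-83.3)
tx=np.array([np.cos(TY),np.sin(TY),0]);ty=np.array([-tx[1],tx[0],0])
tp=np.load("tray.npy");Rt=trayR(tp[3]);nn=Rt[:,2];row=Rt[:,1];OT=rpy(-nn,-row)
H=.02
def gp(k,h,dy=0): return partpts(tp,k,[-.003,dy,h])[0].tolist()
def tot(a,b,z): return (TC+a*tx+b*ty+[0,0,z]).tolist()
def snap(tag,bx=(0,480,0,640)):
    for n in("side","top"): cv2.imwrite(f"pics/{n}{tag}.png",env.camera(n))
E
python3 - <<'E'
from h import *
np.set_printoptions(precision=3,suppress=True)
for sg in(1,-1):
    for b in(.085,0,-.085): print(sg,b,tot(-.01,b,.021),env.ik(tot(-.01,b,.021),rpy([0,0,-1],sg*tx)))
env.move_linear(gp(2,.06),OT.tolist(),velocity=.15)
env.move_linear(gp(2,H),velocity=.07);print(T(),env.current_wrist_force(),env.current_eef_pos(),gp(2,H))
env.clamp(60);print(T(),env.current_finger_gap(),env.current_wrist_force())
env.move_linear(gp(2,.05),velocity=.1);print(T(),env.current_finger_gap(),env.current_wrist_force())
snap("4")
s=cv2.imread("pics/side4.png")[160:310,200:360];t=cv2.imread("pics/top4.png")[160:310,220:340]
cv2.imwrite("pics/c4.png",np.hstack([cv2.resize(s,None,fx=2.8,fy=2.8),cv2.resize(t,None,fx=2.8,fy=2.8)]))
E
```

```text
1 0.085 [0.5607527978397779, -0.1521512808511718, 0.025] [-0.265  0.449 -0.377  0.745  0.     2.76 ]
1 0 [0.47633329262900664, -0.16206829350461513, 0.025] [-0.328  0.328 -0.567  0.676  0.     2.697]
1 -0.085 [0.39191378741823535, -0.17198530615805846, 0.025] [-0.414  0.209 -0.736  0.626  0.     2.611]
-1 0.085 [0.5607527978397779, -0.1521512808511718, 0.025] [-0.265  0.449 -0.377  0.745  0.    -0.382]
-1 0 [0.47633329262900664, -0.16206829350461513, 0.025] [-0.328  0.328 -0.567  0.676  0.    -0.445]
-1 -0.085 [0.39191378741823535, -0.17198530615805846, 0.025] [-0.414  0.209 -0.736  0.626  0.    -0.53 ]
11.2 [0.406 0.196 0.25 ] [0.563 0.187 0.075] [0.5630094898154941, 0.18710516773854, 0.07451993671149262]
11.8667 0.010448995491280666 [-0.358 -2.06   1.831]
12.3167 0.010495403527076667 [-0.808  0.592 -2.033]
```

View pics/c4.png

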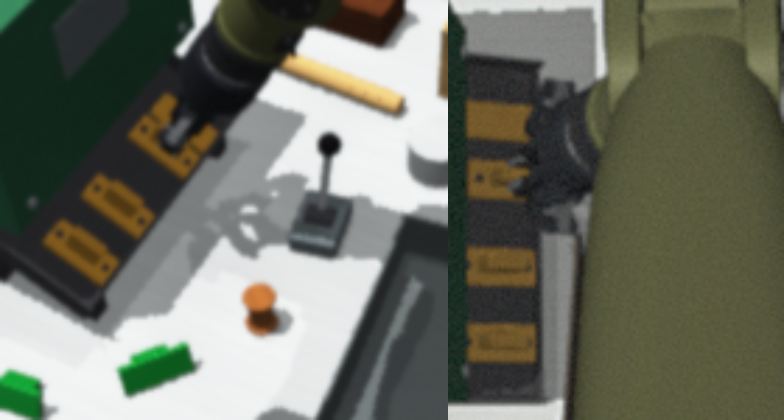

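```bash
cat >> h.py <<'E'
OD=rpy([0,0,-1],tx)
def place(b,a=-.01):
    env.goto(tot(a,b,.11),OD.tolist());print("above",T(),env.current_finger_gap())
    env.move_linear(tot(a,b,.04),velocity=.2)
    env.move_linear(tot(a,b,H+.0015),velocity=.06);print("down",T(),env.current_wrist_force())
    env.let_go();print("rel",T())
    env.move_linear(tot(a,b,.11),velocity=.25);print("up",T())
E
python3 - <<'E'
from h import *
np.set_printoptions(precision=3,suppress=True)
env.move_linear(gp(2,.16),velocity=.3);print(T())
place(.085)
snap("5")
s=cv2.imread("pics/side5.png")[200:350,300:460];t=cv2.imread("pics/top5.png")[180:330,330:450]
cv2.imwrite("pics/c5.png",np.hstack([cv2.resize(s,None,fx=2.8,fy=2.8),cv2.resize(t,None,fx=2.8,fy=2.8)]))
E
```

```text
12.9333
above 14.1083 0.010262556106211266
down 15.0667 [-2.511 -0.052 15.212]
rel 15.7833
up 16.2833
```

View pics/c5.png

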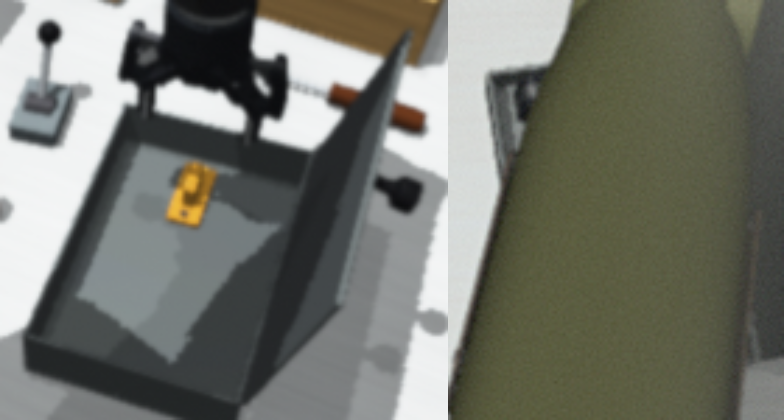

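```bash
cat >> h.py <<'E'
def grasp(k,dy):
    env.goto(gp(k,.14,dy),OT.tolist());print("pre",T())
    env.move_linear(gp(k,.06,dy),velocity=.25)
    env.move_linear(gp(k,H,dy),velocity=.08);print("at",T(),env.current_wrist_force())
    env.clamp(60);print("clamped",T(),env.current_finger_gap(),env.current_wrist_force())
    env.move_linear(gp(k,.05,dy),velocity=.12);print(T(),env.current_finger_gap(),env.current_wrist_force())
    env.move_linear(gp(k,.16,dy),velocity=.3);print(T())
E
sed -i 's/H+.0015/H+.003/' h.py
python3 - <<'E'
from h import *
np.set_printoptions(precision=3,suppress=True)
env.move_linear(tot(-.01,.085,.15),velocity=.25)
grasp(1,-.004)
assert env.current_finger_gap()>.006
snap("6")
place(0)
snap("7")
s=cv2.imread("pics/side7.png")[180:330,200:460];t=cv2.imread("pics/side6.png")[170:320,200:360]
cv2.imwrite("pics/c7.png",np.hstack([cv2.resize(s,None,fx=1.9,fy=1.9),cv2.resize(t,None,fx=1.9,fy=1.9)]))
E
```

```text
pre 17.8583
at 18.975 [-0.161 -0.678 -0.4  ]
clamped 19.6417 0.010430949403805706 [-1.229 -2.47   2.552]
20.0417 0.010364602806249491 [ 0.039 -0.288 -2.127]
20.5583
above 21.7917 0.010511357722455733
down 22.725 [-1.63   1.126 14.048]
rel 23.4417
up 23.9417
```

View pics/c7.png

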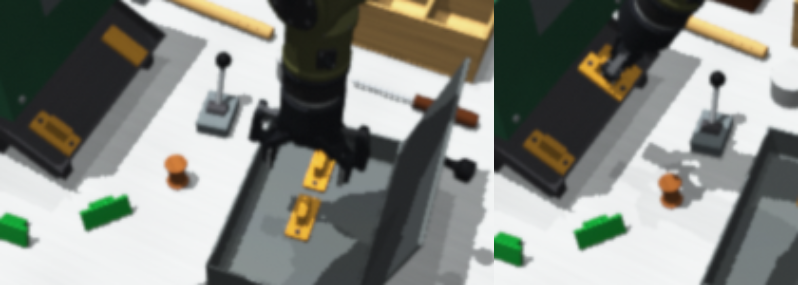

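```bash
sed -i 's/H+.003/H+.0045/' h.py
python3 - <<'E'
from h import *
np.set_printoptions(precision=3,suppress=True)
env.move_linear(tot(-.01,0,.15),velocity=.25)
grasp(0,-.001)
assert env.current_finger_gap()>.006
place(-.085)
env.move_linear(tot(-.01,-.085,.2),velocity=.3)
snap("8")
s=cv2.imread("pics/side8.png")[180:360,200:460];t=cv2.imread("pics/top8.png")[170:330,330:450]
cv2.imwrite("pics/c8.png",np.hstack([cv2.resize(s,(520,360)),cv2.resize(t,(270,360))]))
for th in (1.85,):
    pass
E
```

```text
pre 25.475
at 26.5917 [-0.449 -0.025  0.197]
clamped 27.2583 0.010830336681205798 [-0.056 -1.788  2.871]
27.6583 0.010145923869379318 [ 0.183  0.888 -2.87 ]
28.175
above 29.3083 0.010447155269941692
down 30.2167 [ 1.218 -1.249  2.577]
rel 30.9333
up 31.425
```

View pics/c8.png

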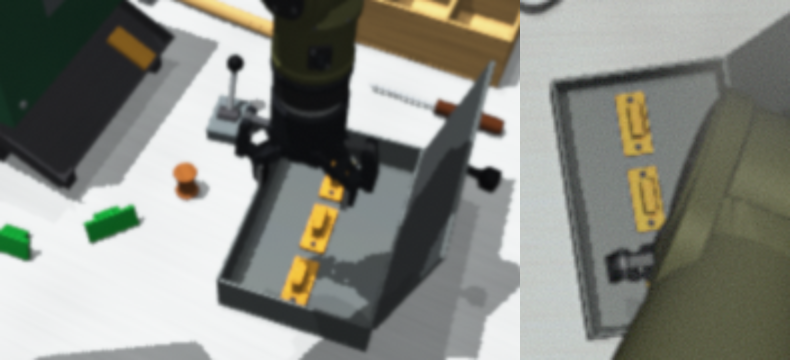

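```bash
cat >> h.py <<'E'
HX,HZ=.095,.056
def lidpose(th,gap=0,sg=1,yy=-.07,r=.165):
    phi=.25+.3*th; d=-np.sin(phi)*tx-np.array([0,0,np.cos(phi)])
    n=np.sin(th)*tx+np.array([0,0,np.cos(th)])
    de=th-phi
    P=TC+(HX-r*np.cos(th))*tx+yy*ty+np.array([0,0,HZ+r*np.sin(th)])+n*(.006+.008*np.cos(de)+.011*abs(np.sin(de))+gap)
    return P.tolist(),rpy(d,sg*ty).tolist()
E
python3 - <<'E'
from h import *
np.set_printoptions(precision=3,suppress=True)
print(env.current_eef_pos(),env.current_joint_pos(),T())
for sg in(1,-1):
    for th,g in((1.9,.05),(1.85,0),(1.2,0),(.6,0),(0,0)):
        P,o=lidpose(th,g,sg);print(sg,th,np.array(P),env.ik(P,o))
    P,o=lidpose(1.9,.05,sg);P[2]=.36;print(P,env.ik(P,o))
print(env.ik(tot(-.01,-.085,.34),OD.tolist()))
# lid edge overlay/ theta estimate now
c=[]
for f,q in(("side",SO((585,45))),("side",SO((487,437)))):
    pass
for th in(1.75,1.8,1.85,1.9):
    P=[TC+(HX-.19*np.cos(th))*tx+b*ty+np.array([0,0,HZ+.19*np.sin(th)]) for b in(.14,-.14)]
    print(th,(proj("side",P)-[SO((585,45)),SO((487,437))]).ravel(),(proj("top",P)-[TO((518,40)),TO((615,560))]).ravel())
E
```

```text
[ 0.391 -0.171  0.202] [-0.414  0.011 -0.494  1.069  0.     2.611] 31.975
1 1.9 [ 0.433 -0.393  0.194] [-0.938  0.96   0.629  1.99   0.369  0.37 ]
1 1.85 [ 0.427 -0.338  0.213] [-0.898  0.819  0.416  1.891  0.39   0.407]
1 1.2 [ 0.414 -0.233  0.221] [-0.763  0.482 -0.014  1.568  0.374  0.596]
1 0.6 [ 0.404 -0.148  0.166] [-0.591  0.277 -0.352  1.231  0.322  0.815]
1 0 [ 0.4   -0.111  0.076] [-0.435  0.219 -0.604  0.881  0.212  1.005]
[0.4329554267130297, -0.39278918720838574, 0.36] None
-1 1.9 [ 0.433 -0.393  0.194] [-0.938  0.96   0.629  1.99   0.369 -2.772]
-1 1.85 [ 0.427 -0.338  0.213] [-0.898  0.819  0.416  1.891  0.39  -2.735]
-1 1.2 [ 0.414 -0.233  0.221] [-0.763  0.482 -0.014  1.568  0.374 -2.546]
-1 0.6 [ 0.404 -0.148  0.166] [-0.591  0.277 -0.352  1.231  0.322 -2.326]
-1 0 [ 0.4   -0.111  0.076] [-0.435  0.219 -0.604  0.881  0.212 -2.137]
[0.4329554267130297, -0.39278918720838574, 0.36] None
[-0.414 -0.037 -0.218  1.389  0.     2.611]
1.75 [-7.262 -3.719 -8.813 -3.149] [-9.641 -0.02  -8.496  1.23 ]
1.8 [-3.357 -2.199 -4.164 -1.241] [-5.473 -0.395 -4.183  0.646]
1.85 [ 0.465 -0.547  0.4    0.781] [-1.413 -0.698  0.007  0.089]
1.9 [4.191 1.23  4.861 2.909] [ 2.525 -0.929  4.061 -0.44 ]
```

```bash
python3 - <<'E'
from h import *
np.set_printoptions(precision=3,suppress=True)
ov=rpy([0,0,-1],ty)
for P in([.40,-.17,.30],[.41,-.25,.31],[.43,-.40,.31],[.435,-.42,.30],[.435,-.41,.28]): print(P,env.ik(P,ov.tolist()))
d=np.array([0,0,-1])-.35*tx
for P in([.43,-.40,.31],[.435,-.42,.29],[.435,-.41,.27]): print(P,env.ik(P,rpy(d,ty).tolist()))
E
```

```text
[0.4, -0.17, 0.3] [-0.402 -0.019 -0.3    1.29   0.     1.052]
[0.41, -0.25, 0.31] [-0.548  0.066 -0.189  1.315  0.     0.906]
[0.43, -0.4, 0.31] [-0.749  0.273  0.058  1.356  0.     0.705]
[0.435, -0.42, 0.3] [-0.768  0.308  0.082  1.345  0.     0.686]
[0.435, -0.41, 0.28] [-0.756  0.298  0.023  1.297  0.     0.698]
[0.43, -0.4, 0.31] [-0.852  0.526  0.373  1.699  0.188  0.575]
[0.435, -0.42, 0.29] [-0.866  0.568  0.396  1.682  0.184  0.562]
[0.435, -0.41, 0.27] [-0.856  0.552  0.325  1.626  0.187  0.571]
```

```bash
python3 - <<'E'
from h import *
np.set_printoptions(precision=3,suppress=True)
ov=rpy([0,0,-1],ty).tolist();d=np.array([0,0,-1])-.35*tx
env.goto([.40,-.17,.31],ov);print(T())
env.clamp(20)
env.move_linear([.43,-.40,.31],velocity=.3);print(T())
env.goto([.435,-.42,.28],rpy(d,ty).tolist());print(T())
P,o=lidpose(1.9,.04);env.goto(P,o);print(T(),env.current_eef_pos(),env.current_wrist_force())
snap("9")
s=cv2.imread("pics/side9.png")[180:360,280:540];t=cv2.imread("pics/top9.png")[170:330,330:530]
cv2.imwrite("pics/c9.png",np.hstack([cv2.resize(s,(450,312)),cv2.resize(t,(350,312))]))
E
```

```text
33.3667
35.0583
35.5167
36.05 [ 0.433 -0.383  0.198] [ 0.265 -0.654  1.617]
```

View pics/c9.png

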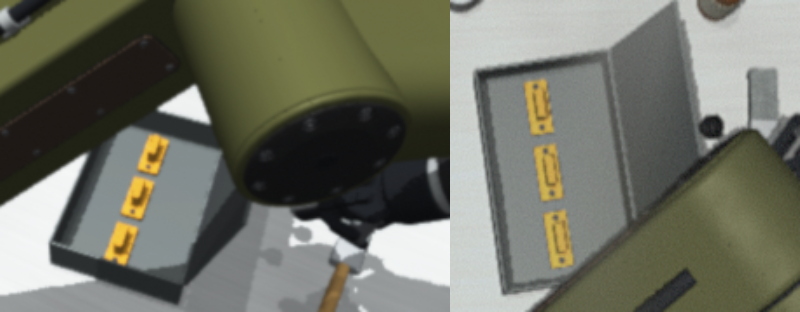

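```bash
python3 - <<'E'
from h import *
np.set_printoptions(precision=2,suppress=True)
for th in(1.85,1.7,1.55,1.35,1.15,.95,.75,.55):
    P,o=lidpose(th);env.move_linear(P,o,velocity=.13);f=env.current_wrist_force();print(th,round(T(),2),np.array(f),np.linalg.norm(f).round(1))
    if np.linalg.norm(f)>30: break
snap("10")
s=cv2.imread("pics/side10.png")[180:360,280:540];t=cv2.imread("pics/top10.png")[170:330,330:530]
cv2.imwrite("pics/c10.png",np.hstack([cv2.resize(s,(450,312)),cv2.resize(t,(350,312))]))
E
```

```text
1.85 36.67 [ 0.36  0.02 -0.28] 0.5
1.7 37.02 [-0.19 -0.25  0.43] 0.5
1.55 37.36 [-0.55 -0.22  0.34] 0.7
1.35 37.77 [ 0.98 -0.46 -0.62] 1.2
1.15 38.17 [-0.25 -0.21 -0.22] 0.4
0.95 38.58 [ 1.26 -0.25  0.28] 1.3
0.75 39.0 [ 0.03 -0.96  0.72] 1.2
0.55 39.42 [-0.05  0.03  0.8 ] 0.8
```

View pics/c10.png

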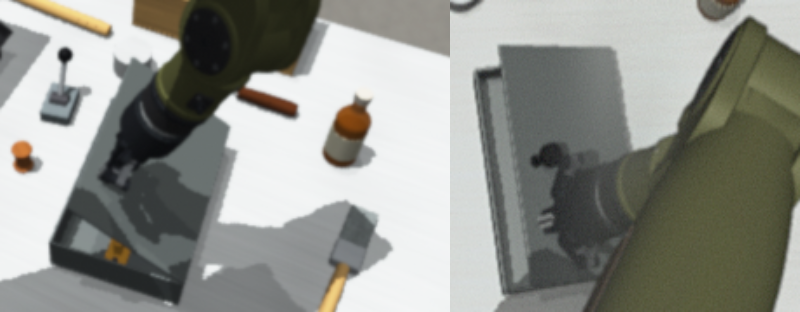

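The lid is following the fingertips: it is about two-thirds shut (free edge near (525,150) in the right-hand crop), with forces around 1 N. I'll keep going until the force shows it has seated.

```bash
python3 - <<'E'
from h import *
np.set_printoptions(precision=2,suppress=True)
for th in(.4,.25,.12,.05,.02):
    P,o=lidpose(th);env.move_linear(P,o,velocity=.13 if th>.2 else .07);f=env.current_wrist_force();print(th,round(T(),2),np.array(f))
g=0
P0,o0=lidpose(0)
for k in range(9):
    P=list(P0);P[2]-=.0015*k;env.move_linear(P,o0,velocity=.03);f=np.array(env.current_wrist_force());print(k,round(T(),2),f,env.current_eef_pos()[2])
    if f[2]>12: break
P,o=lidpose(0,.08);env.move_linear(P,o,velocity=.2);P[2]+=.15;
env.goto([.33,-.20,.36],rpy([0,0,-1],ty).tolist());print(T(),env.current_eef_pos())
snap("11")
s=cv2.imread("pics/side11.png")[180:360,280:540];t=cv2.imread("pics/top11.png")[170:330,330:530]
cv2.imwrite("pics/c11.png",np.hstack([cv2.resize(s,(450,312)),cv2.resize(t,(350,312))]))
E
```

```text
0.4 39.87 [-0.26 -1.19 -0.36]
0.25 40.2 [-1.01 -0.47 -0.45]
0.12 40.64 [-0.33  0.05 -0.63]
0.05 40.95 [0.19 0.87 0.73]
0.02 41.2 [0.6  0.69 0.88]
0 41.46 [-0.32 -0.25 -0.9 ] 0.07641952539168666
1 41.71 [-2.56 -0.9  10.81] 0.07576814008621392
2 41.96 [-6.2 -0.8 22.6] 0.07535909587843251
43.45 [ 0.33 -0.2   0.36]
```

View pics/c11.png

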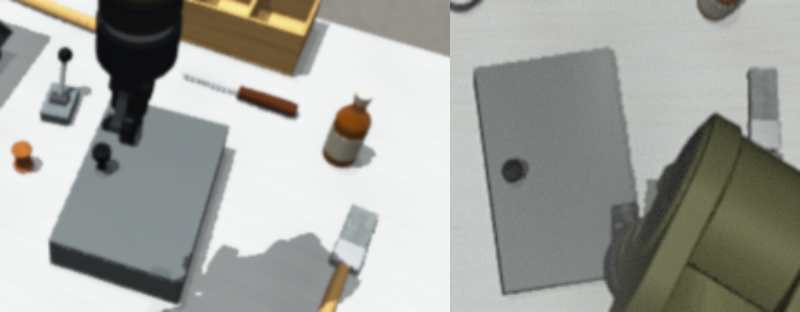

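```bash
python3 - <<'E'
from h import *
j=np.array(env.current_joint_pos());j[0]=-1.3;env.movej(j.tolist());print(T(),env.current_wrist_force())
snap("12")
t=cv2.imread("pics/top12.png");s=cv2.imread("pics/side12.png")
cv2.imwrite("pics/c12.png",np.hstack([cv2.resize(t[185:245,285:335],(500,600),interpolation=cv2.INTER_CUBIC),cv2.resize(s[150:360,290:395],(300,600))]))
piv=np.array([.591,.024,.022]);yw=.17
for a in(.7,.8,.85,.9,1.,1.05):
    b=piv+.08*np.array([np.sin(a-.5)*np.cos(yw),np.sin(a-.5)*np.sin(yw),np.cos(a-.5)])
    print(a,(proj("top",b)[0]-[285,185]+.5)*10-.5)
E
```

```text
44.65 [ 0.33246204 -0.99214211  0.04322892]
0.7 [219.89817052 177.6807645 ]
0.8 [213.95654969 148.50480945]
0.85 [211.11277042 134.5994749 ]
0.9 [208.3642066  121.20049996]
1.0 [203.1820905   96.06378377]
1.05 [200.7622137   84.39187991]
```

View pics/c12.png

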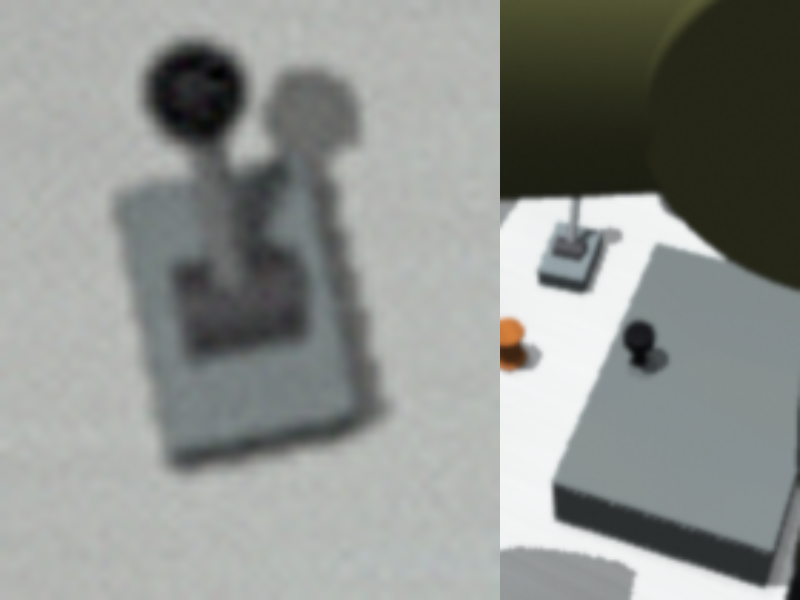

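View pics/top12.png

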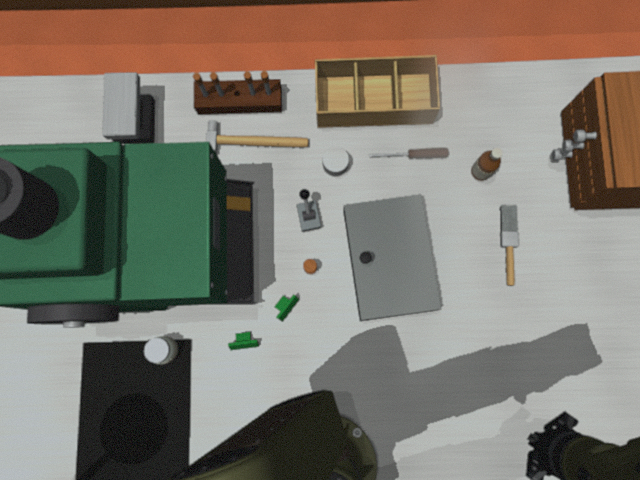

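The top view puts the ball at crop pixel (195,92), which matches an isolator angle of about 1.0. The lid lies flat on the rim, and the blank at (238,203) and the bystanders are where they started. The arm is touching nothing, so I'm handing in.

```bash
python3 -c "
from station import env
env.hand_in();print(env.current_time_s())"
```

```text
the job is handed in; nothing more can be done
the job is handed in; nothing more can be done
```

The job is handed in, at about 45 s of the 72 s allowed. `hand_in` gives no verdict, so the results below come from my own checks.

- **Isolator:** I pushed the lever over with closed fingers before touching any casting. At that point the side view alone gave 1.015 ± 0.09 rad, because the arm hid the lever from the top camera. The last top view puts it at about 1.0 rad (needed: above 0.85).
- **Castings:** I picked all three by the rib, square to the tray floor, and set them down one by one in a single row in the tote. The pictures taken before closing the lid show them flat, rib up and apart from each other. The first two met the tote floor slightly early, at 14–15 N; I raised the release height for the third, which met it at about 3 N.
- **Lid:** I swung it shut along its arc at about 1 N, then pressed it down until it seated, at 23 N. It lies flat on the rim in the last pictures.
- **Everything else:** In the last top view the blank and the bystanders look unmoved, judged by eye. The arm stood clear with the wrist force near zero.

No check failed. The one disagreement was that the lever gave no clear force rise at its stop, so its angle rests on the pictures and the push distance.

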